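Preset a lockshield valve on a heating manifold with its crank key

ROBOT

A 7-joint arm with a two-finger parallel gripper is mounted at the origin on a cart in front of the work surface, level with it; the furniture and walls round the work are solid. World frame = base frame: x ahead of the robot, y to its left, z up, the work surface at z = 0. Lengths are in m, angles in degrees, forces in N, time in s.
With the tool pointing down it reaches from about 0.425 to 1.025 m from the base axis. Payload 9.4 kg.
Tool frame: the origin (TCP) lies midway between the tips of the shut fingers; the grasp point (between the pads) lies 19 mm behind it (robot.tcp_to_grasp is the distance from the TCP to the grasp point, in m); z points along the fingers, y is the line along which they close (so a half turn about z gives the same grasp; the last joint's range is limited). The gripper opens to 93 mm and grips with 3 to 60 N. Pads are 15 mm wide; open, the fingers measure 128 mm over their backs; the gripper's body (75 mm by 188 mm) begins 65 mm behind the grasp point.
Start: joints at [-72.863, 34.337, -0.143, 91.639, 0.103, 54.024, -4.572], TCP at [0.266, 0.674, 0.219] pointing down, gripper open.
Joint ranges: [-147.43, 147.43], [-19.82, 112.94], [-74.19, 73.91], [6.32, 146.72], [-59.91, 239.91], [6.04, 106.73], [-150.56, 150.56]. Speed limits (degrees/s): [127.2, 127.2, 172.46, 172.46, 180, 180, 180].

INTERFACE

Orientations are given as a 3x3 rotation matrix whose columns are the frame's x, y, z axes.
In Python, from rig import robot gives the robot as it stands. The module is installed in compiled form; this text tells all that it offers.
- The arm moves only by the shell command python3 -m inch 'ROWS' [FORCE]. ROWS is JSON, a list of rows, each a list of 3 entries, a list of its own where there are three numbers: the turn, a rotation vector about the tool's x, y, z in units of pi rad (1.0 is pi rad), then the shift along the tool's x, y, z in units of 0.2 m (1.0 is 0.2 m), then the closure, from 0 (fully open) to 1 (shut). In form: [[[ax, ay, az], [x, y, z], gripper], ...]. A call has 1 to 20 rows; each row is the pose to reach, as a shift and turn from the pose commanded when the call began, along the tool's axes at that moment, turning the shorter way round; what a row does not reach only later rows make up. A row lasts 1/12 s, in which the tool goes at most 41.7 mm and 7.16 degrees, less where a joint would pass 70% of its speed; a pose out of reach is approached as far as the arm can. A call with a number of a shift or a turn outside -1 to 1 is refused whole. A call with a gripper value outside its range is refused whole. The fingers move at their own pace and stop on an object; FORCE is the grip in N (left out, the last holds). Time passes only in rows, so rows that repeat a pose let the fingers close. It gives the time, the measured TCP pose, the force, the opening and the grip force at its end, in the units of the state.
- robot.read_state(): the state, without advancing time (a new reading comes with each control period).
- robot.capture(name): name is "side" or "top"; returns the picture (480x640x3 uint8, blue, green, red); there is no depth.
- robot.camera_info(name): a dict with "mtx" (3x3 intrinsics, pixels), "k1" (the pictures are not rectified: a ray, as slopes to the right and down, at radius r is drawn at 1 + k1 r^2 times it, then the intrinsics apply), "R" (3x3) and "t" (3): a world point X has camera coordinates R X + t. Camera axes: x right, y down, z forward; pixel columns grow to the right and rows downward; lengths in m; the calibration is good to about 2 mm. A picture is of the moment at which its call begins. camera_info takes no time and is no camera call.
- robot.job_done(): hands the job in; it is judged then, once.
Trained networks look in the newest picture that a camera, given by its name, has taken for a name from the list of things; names that differ only in an ending like _2 or _b are one class to them, and where a whole thing is asked for, a point or a joint stands for the part that bears it (a point fixed in the world has none). Each returns a list of dicts, best first, with "score" (0 to 1); they miss things now and then, are a little off and sometimes report something else, mostly with a low value. They report only what shows in the picture. A call takes as long as a camera call.
- robot.recognise(camera, thing): "xy" ([column, row] in pixels, amid what is visible of it).
The state is a dict: "t": time; "qpos": joint angles; "joint_vel": joint speeds; "joint_torque": joint torques, N m; "tool_pos": TCP position; "tcp_rot": TCP orientation; "wrist_force": force on the tool from outside, world axes, zero at the start; "ft_torque": the same for the moment, N m; "grip_width": opening from 0.0 (shut) to 1.0 (fully open); "gripper_force": force on a finger pad.
Only numpy, scipy, OpenCV 4.12 (cv2) and the standard library are available. Lean on these libraries where they do the work, as an engineer would, in place of code of your own. Each camera call takes 0.05 s, during which the arm holds its last target. There are 200 camera calls.

TASK

Preset the uncapped middle valve of the heating manifold: fit the crank that stands on the bench fully down over the valve's square spindle, wind it clockwise (seen from above) until you feel the valve come up firmly on its rubber seat, nipped up but not so hard that the rubber is crushed, then back it off one full turn. Then lift the crank off, stand it upright on its hub on the bench again, and let go. Leave the tape measure, the grey pipe elbow and the spray can beside the work where they are.

Things in the scene. Friction and masses are not known exactly. Their poses are not given: they have to be found in the camera images.
- spindle_top (a point): Top centre of the bare, upright, square steel spindle of the manifold's middle valve: 12 mm across flats, 22 mm tall, its top 3 mm tapered to 8.5 mm. x and y axes are square to its flats and turn with it. Clockwise from above closes the valve. Turning it takes 0.15 N m (2 N at the crank's grip) until the rubber seat is met, a sixth to four fifths of a turn on.
- plug (a joint): Lift of the valve's plug over its seat, hidden in the valve (m): 0 on the seat, +0.0005 per turn of the spindle anticlockwise. The reading is far too coarse to find the seat by.
- washer (a joint): Sideways bulge of the plug's hidden rubber washer as it is squeezed (m); reading too coarse to use. On the seat the spindle still turns against the rubber, 5 N m per rad: firm from 0.5 N m in all (0.00003; 7 N across the arm at the grip), crushed above 1.05 N m (0.000063; 15 N at the grip). If let go it springs back.
- manifold: Metal manifold with three upright valves in a row along its y axis, on a plywood board (110 x 190 x 15 mm, fixed to the bench); origin: middle of the board's underside, under the spindle. The bare spindle rises from its own round collar, 23 mm wide, top at z 0.100, on which the fitted crank's hub rests. The valves 45 mm to either side wear white caps, tops at z 0.093.
- crank_hub (a point): Centre of the crank's hub, a dark steel block 34 x 34 mm with flat sides, 52 mm tall, half-way up it. z up, x along the arm: a flat bar 20 mm wide, 9 mm thick, flush with the hub's top to 1 mm. At the start the crank stands on its hub on the bench. Crank 0.43 kg, centre of mass 7 mm from the hub's axis.
- crank_socket (a point): Middle of the hub's underside, 26 mm under crank_hub, same axes: the mouth of a square socket 13.5 mm wide and 25 mm deep, its flats parallel to the hub's sides. Fitted fully down, it lies 22 mm under spindle_top.
- crank_grip (a point): Centre of the crank's upright black plastic grip, 22 mm in diameter and 42 mm tall, which spins freely on the arm's end, 70 mm from the hub's axis along the arm. This point is 47 mm higher than crank_hub and 21 mm above the arm. Axes as crank_hub.
- crank: The whole crank; origin and axes as point crank_socket.
- tape_measure: Green tape measure, 36 x 82 x 65 mm, standing in front of the manifold board; origin at the centre of its underside. A bystander.
- fitting_1: Grey plastic pipe elbow, 60 x 60 x 30 mm, lying in front of the board; origin at the centre of its underside. A bystander.
- can_small: Small spray can, 58 mm wide and 150 mm tall, standing behind the board; origin at the centre of its underside. A bystander.

How it is judged:
By the outcome, as a careful person would: the job done as asked, in the order asked, and still so for the second after the job is handed in, with the robot touching nothing.
It also fails if it takes over 72 s, if anything falls off the work surface, if the arm or the gripper's body presses on something with over 40 N, if the wrist force passes 120 N, or if a joint passes its speed limit or range.

## Working session

There is one attempt and no reset: what is moved stays moved. The work goes in short steps, Python scripts to look and compute and a shell command to move; the robot and the scene stay as the last step left them, time stands still between calls to the robot, and variables do not carry over. Pictures are saved under pics/ and viewed, at most 10 in all, crops included, and the job is handed in when it is done.

```bash
mkdir -p pics; cat > h.py <<'E'
import numpy as np, cv2
from rig import robot
def ray(cam,uv):
    i=robot.camera_info(cam);K=np.array(i["mtx"]);R=np.array(i["R"]);t=np.array(i["t"])
    d=(np.array(uv,float)-K[:2,2])/[K[0,0],K[1,1]]
    u=d.copy()
    for _ in range(20): u=d/(1+i["k1"]*(u@u))
    return -R.T@t, R.T@np.array([u[0],u[1],1])
def atz(cam,uv,z):
    o,d=ray(cam,uv); return o+d*(z-o[2])/d[2]
def proj(cam,X):
    i=robot.camera_info(cam);K=np.array(i["mtx"]);c=np.array(i["R"])@np.array(X)+np.array(i["t"])
    u=c[:2]/c[2];u=u*(1+i["k1"]*(u@u));return u*[K[0,0],K[1,1]]+K[:2,2]
def tri(a,b):
    (o1,d1),(o2,d2)=ray("top",a),ray("side",b)
    s=np.linalg.lstsq(np.c_[d1,-d2],o2-o1,rcond=None)[0]
    p,q=o1+d1*s[0],o2+d2*s[1];return (p+q)/2,np.linalg.norm(p-q)
E
python3 - <<'E'
from h import *
np.set_printoptions(precision=4,suppress=True)
for c in("top","side"):
    im=robot.capture(c);cv2.imwrite(f"pics/{c}0.png",im)
    i=robot.camera_info(c);print(c,-np.array(i["R"]).T@i["t"],np.array(i["R"])[2],np.array(i["mtx"])[0])
    for n in["spindle_top","crank_hub","crank_grip","crank_socket","manifold","tape_measure","fitting_1","can_small"]:
        print(n,[(round(r["score"],2),np.round(r["xy"],1)) for r in robot.recognise(c,n)[:2]])
s=robot.read_state();print(s["t"],s["tool_pos"],s["tcp_rot"],s["wrist_force"],robot.tcp_to_grasp)
E
```

```text
top [0.4369 0.1337 1.0138] [ 0.113  -0.0178 -0.9934] [508.2624   0.     315.8692]
spindle_top [(0.7, array([269.5, 219.3]))]
crank_hub [(0.79, array([393. , 210.2]))]
crank_grip [(0.97, array([391.1, 206. ]))]
crank_socket [(0.68, array([394.2, 208.6]))]
manifold [(0.86, array([273.6, 227.8]))]
tape_measure [(0.83, array([293.4, 320.2]))]
fitting_1 [(0.55, array([238.9, 311.8]))]
can_small [(0.64, array([271. , 225.9])), (0.61, array([272.3, 149.1]))]
side [0.4884 0.8459 0.5112] [ 0.0806 -0.8755 -0.4765] [555.9881   0.     318.1633]
spindle_top [(0.62, array([294.8, 267.9]))]
crank_hub [(0.83, array([300.3, 223.2]))]
crank_grip [(0.74, array([305.1, 226.3]))]
crank_socket [(0.64, array([304.7, 226.5]))]
manifold [(0.91, array([307.5, 291.2]))]
tape_measure [(0.96, array([421.3, 303.9]))]
fitting_1 [(0.59, array([411.1, 361.2]))]
can_small [(0.95, array([194.1, 276.6]))]
0.9 [0.2661 0.6744 0.2186] [[-0.9302  0.367   0.0001]
 [ 0.367   0.9302 -0.    ]
 [-0.0001  0.     -1.    ]] [ 0.2241 -0.4902 -0.1492] 0.0188
```

View pics/top0.png

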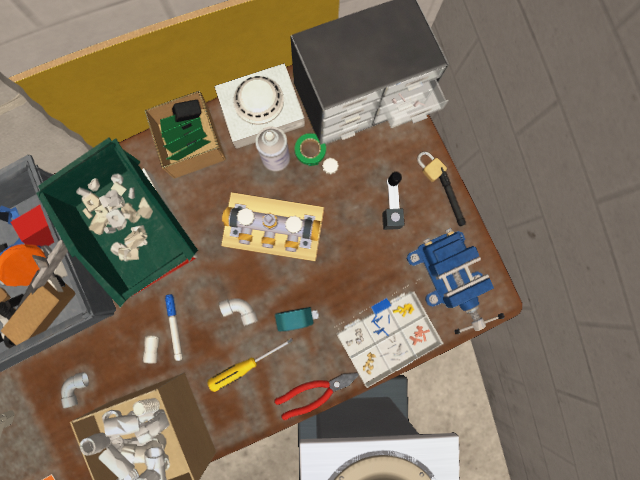

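View pics/side0.png

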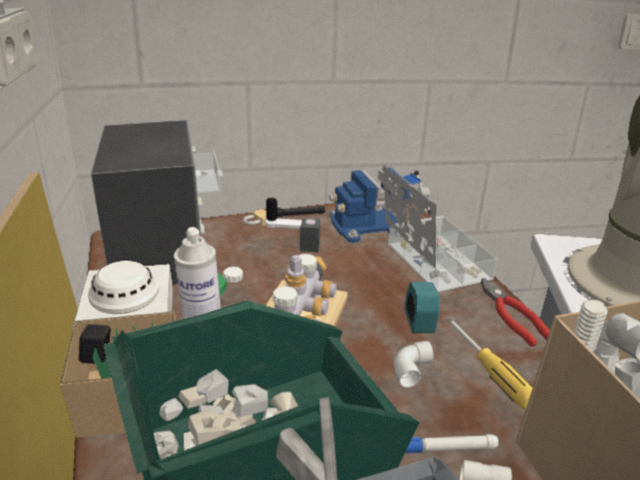

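The top view shows the manifold around (272,226), with its spindle near (269,221). The crank hub is at about (394,217) and the grip at about (394,179). In the side view the hub is near (310,235), the grip near (271,208) and the spindle near (295,268). I'll zoom in on these.

```bash
python3 - <<'E'
from h import *
t=cv2.imread("pics/top0.png");s=cv2.imread("pics/side0.png")
def crop(im,x,y,w,h): return cv2.resize(im[y:y+h,x:x+w],(400,300),interpolation=cv2.INTER_CUBIC)
a=np.vstack([np.hstack([crop(t,360,165,80,60),crop(t,230,190,80,60)]),np.hstack([crop(s,255,190,80,60),crop(s,260,245,80,60)])])
cv2.imwrite("pics/crops.png",a)
for z in(.0,.052,.094): print(z,atz("top",(394,217),z),atz("top",(394,179),z))
print(atz("top",(269.5,220),.122), tri((269.5,219.3),(295,260)))
E
```

```text
0.0 [ 0.59255508 -0.04414505  0.        ] [ 0.67141803 -0.04770537  0.        ]
0.052 [ 0.58457092 -0.03502419  0.052     ] [ 0.65938872 -0.03840188  0.052     ]
0.094 [ 0.57812219 -0.02765734  0.094     ] [ 0.64967274 -0.03088753  0.094     ]
[0.57312623 0.19911704 0.122     ] (array([0.5770954 , 0.19973304, 0.11452368]), np.float64(0.0030886144562203826))
```

View pics/crops.png

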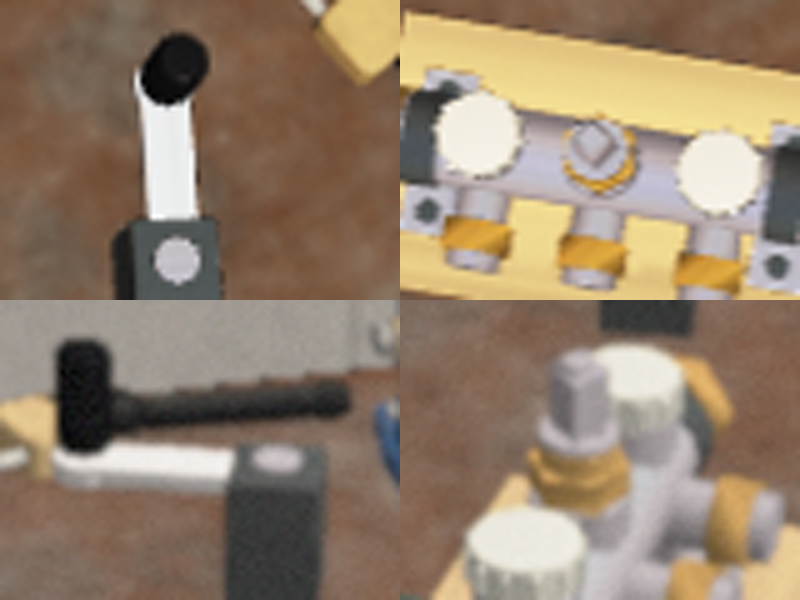

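In the crops, the hub's top disc is at top (395.4,217.0) and side (310.6,221.6). The grip's middle is at top (395.6,179.2) and side (271.6,209). The spindle top is at top (269.4,219) and side (296.4,257), turned roughly 45° to the image.

```bash
python3 - <<'E'
from h import *
np.set_printoptions(precision=4,suppress=True)
hub,e1=tri((395.4,217.0),(310.6,221.6));g,e2=tri((395.6,179.2),(271.6,209));sp,e3=tri((269.4,219),(296.4,257))
print(hub,e1,g,e2,sp,e3, np.degrees(np.arctan2(*(g-hub)[1::-1])))
print("hub@.052",atz("top",(395.4,217),.052),"spindle z",atz("top",(269.4,219),.122))
# hub top edges direction
P=lambda x,y:atz("top",(x/5+360,y/5+165),.052)
d=P(215,220)-P(133,220);print("edge",d,np.degrees(np.arctan2(d[1],d[0])))
# caps row
Q=lambda x,y,z:atz("top",((x-400)/5+230,y/5+190),z)
a,b=Q(478,135,.093),Q(720,172,.093);d=a-b;print("caps",a,b,np.degrees(np.arctan2(d[1],d[0])),(a+b)/2)
for c,z in(("top",0.075),):print("can",atz("top",(271,149),.1),"tape",atz("top",(293,320),.05))
# spindle crop
im=cv2.imread("pics/top0.png")[209:233,257:281];im2=cv2.imread("pics/side0.png")[250:280,282:312]
cv2.imwrite("pics/sp.png",np.hstack([cv2.resize(im,(400,400),interpolation=cv2.INTER_CUBIC),cv2.resize(im2,(400,400),interpolation=cv2.INTER_CUBIC)]))
E
```

```text
[ 0.5842 -0.0377  0.0524] 0.00043313173465469787 [ 0.6547 -0.0379  0.0719] 0.0005823735668957886 [0.576  0.1995 0.1195] 0.0014421794790303434 -0.1764697040385353
hub@.052 [ 0.5845 -0.0377  0.052 ] spindle z [0.5749 0.1993 0.122 ]
edge [-0.0006 -0.032   0.    ] -91.06336979962114
caps [0.5841 0.2451 0.093 ] [0.5684 0.1565 0.093 ] 79.9429250798655 [0.5763 0.2008 0.093 ]
can [0.7097 0.1965 0.1   ] tape [0.3932 0.1631 0.05  ]
```

View pics/sp.png

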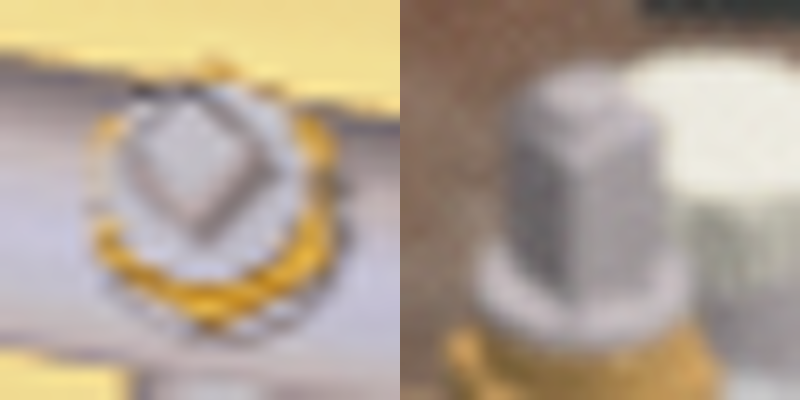

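```bash
python3 -m inch '[[[0,0,-0.1168],[0,0,-0.25],0],[[0,0,-0.1168],[0,0,-0.25],0],[[0,0,-0.1168],[0,0,-0.25],0],[[0,0,-0.1168],[0,0,-0.25],0]]' 
python3 -m inch '[[[0,0,0],[-0.3,-0.9,0],0],[[0,0,0],[-0.3,-0.9,0],0],[[0,0,0],[-0.3,-0.9,0],0],[[0,0,0],[-0.3,-0.9,0],0],[[0,0,0],[-0.3,-0.9,0],0],[[0,0,0],[-0.3,-0.9,0],0]]'
python3 -m inch '[[[0,0,0],[-0.4,-0.9,0],0],[[0,0,0],[-0.4,-0.9,0],0],[[0,0,0],[-0.4,-0.9,0],0],[[0,0,0],[-0.4,-0.9,0],0],[[0,0,0],[-0.4,-0.9,0],0],[[0,0,0],[-0.4,-0.9,0],0]]'
python3 -m inch '[[[0,0,0],[-0.45,-0.9,0],0],[[0,0,0],[-0.45,-0.9,0],0],[[0,0,0],[-0.45,-0.9,0],0],[[0,0,0],[-0.45,-0.9,0],0],[[0,0,0],[-0.45,-0.9,0],0],[[0,0,0],[-0.45,-0.9,0],0]]'
python3 -m inch '[[[0,0,0],[-0.45,-0.85,0],0],[[0,0,0],[-0.45,-0.85,0],0],[[0,0,0],[-0.45,-0.85,0],0],[[0,0,0],[-0.45,-0.85,0],0],[[0,0,0],[-0.45,-0.85,0],0],[[0,0,0],[-0.45,-0.85,0],0],[[0,0,0],[-0.45,-0.85,0],0]]'
cat > st.py <<'E'
from h import *
import sys
np.set_printoptions(precision=4,suppress=True)
s=robot.read_state();R=np.array(s["tcp_rot"]);p=np.array(s["tool_pos"])
print("t",s["t"],"p",p,"yaw_y",np.degrees(np.arctan2(R[1,1],R[0,1])),"F",np.array(s["wrist_force"]),"M",np.array(s["ft_torque"]),"w",s["grip_width"],s["gripper_force"],"q",np.round(s["qpos"],1))
if len(sys.argv)>1:
    T=np.array(sys.argv[1:4],float);print("shift",R.T@(T-p)/.2)
E
python3 st.py .5843 -.0377 .012
```

```text
t: 1.23
tool_pos: [0.2664, 0.6747, 0.2698]
tcp_rot: [[-1.0, 0.004, 0.001], [0.004, 1.0, 0.002], [-0.001, 0.002, -1.0]]
wrist_force: [1.0, -1.0, -0.4]
grip_width: 1.002
gripper_force: 0.0
t: 1.73
tool_pos: [0.3272, 0.4879, 0.2685]
tcp_rot: [[-1.0, 0.019, 0.001], [0.019, 1.0, -0.003], [-0.001, -0.003, -1.0]]
wrist_force: [-0.1, 0.5, -0.2]
grip_width: 1.0
gripper_force: 0.0
t: 2.23
tool_pos: [0.4052, 0.3073, 0.2684]
tcp_rot: [[-1.0, 0.02, 0.0], [0.02, 1.0, -0.003], [-0.0, -0.003, -1.0]]
wrist_force: [-0.0, -0.5, -0.5]
grip_width: 1.001
gripper_force: 0.0
t: 2.73
tool_pos: [0.494, 0.1266, 0.2685]
tcp_rot: [[-1.0, 0.02, 0.001], [0.02, 1.0, -0.002], [-0.001, -0.002, -1.0]]
wrist_force: [0.0, 0.5, -0.6]
grip_width: 0.998
gripper_force: 0.0
t: 3.32
tool_pos: [0.5803, -0.0386, 0.2679]
tcp_rot: [[-1.0, 0.013, -0.001], [0.013, 1.0, 0.0], [0.001, 0.0, -1.0]]
wrist_force: [-0.3, 1.4, -0.4]
grip_width: 0.998
gripper_force: 0.0
t 3.3167 p [ 0.5803 -0.0386  0.2679] yaw_y 89.23356968824686 F [-0.3128  1.4431 -0.4062] M [ 0.0651 -0.0075  0.0157] w 0.997601506783142 0.0 q [ -4.5  21.4   3.8 107.9  -1.8  50.9  89.3]
shift [-0.0211  0.0044  1.2795]
```

```bash
python3 -m inch '[[[0,0,0],[-0.02,0,0.4],0],[[0,0,0],[-0.02,0,0.7],0],[[0,0,0],[-0.02,0,0.7],0],[[0,0,0],[-0.02,0,0.7],0],[[0,0,0],[-0.02,0,0.7],0],[[0,0,0],[-0.02,0,0.7],0]]' >/dev/null
python3 st.py .5843 -.0377 .016
```

```text
t 3.8167 p [ 0.5833 -0.0363  0.1282] yaw_y 89.55841799410554 F [0.6499 0.1407 0.3593] M [ 0.0049 -0.0327 -0.0006] w 1.0008349378448804 0.0 q [ -3.7  31.5   2.6 115.   -2.5  33.7  90.1]
shift [-0.0061 -0.0074  0.5609]
```

```bash
python3 -m inch '[[[0,0,0],[-0.006,-0.007,0.2],0],[[0,0,0],[-0.006,-0.007,0.4],0],[[0,0,0],[-0.006,-0.007,0.56],0],[[0,0,0],[-0.006,-0.007,0.56],0],[[0,0,0],[-0.006,-0.007,0.56],0],[[0,0,0],[-0.006,-0.007,0.56],0]]' >/dev/null
python3 st.py .5843 -.0377 .016
python3 -m inch '[[[0,0,0],[0,0,0],0.5],[[0,0,0],[0,0,0],0.6],[[0,0,0],[0,0,0],0.7],[[0,0,0],[0,0,0],0.8],[[0,0,0],[0,0,0],1],[[0,0,0],[0,0,0],1],[[0,0,0],[0,0,0],1],[[0,0,0],[0,0,0],1],[[0,0,0],[0,0,0],1]]' 40 >/dev/null
python3 st.py .5843 -.0377 .016
python3 - <<'E'
from h import *
a=robot.capture("top")[160:250,340:460];b=robot.capture("side")[160:250,250:370]
cv2.imwrite("pics/g1.png",np.hstack([cv2.resize(x,(400,300),interpolation=cv2.INTER_CUBIC) for x in(a,b)]))
E
```

```text
t 4.3167 p [ 0.5865 -0.0394  0.0191] yaw_y 89.5026024865429 F [-0.0786 -0.145   0.0046] M [ 0.0184  0.0188 -0.0047] w 0.9977288634755277 0.0 q [ -2.7  41.1   1.6 117.9  -2.9  20.8  90.6]
shift [0.0109 0.0084 0.0155]
t 5.0667 p [ 0.5851 -0.0394  0.0166] yaw_y 89.5119171609094 F [-0.1981  3.0079  0.2592] M [ 0.5603 -0.0649  0.0016] w 0.40491966292975845 1.1885760258883238 q [ -2.7  41.3   1.5 118.   -2.9  20.7  90.7]
shift [0.0042 0.0082 0.003 ]
```

View pics/g1.png

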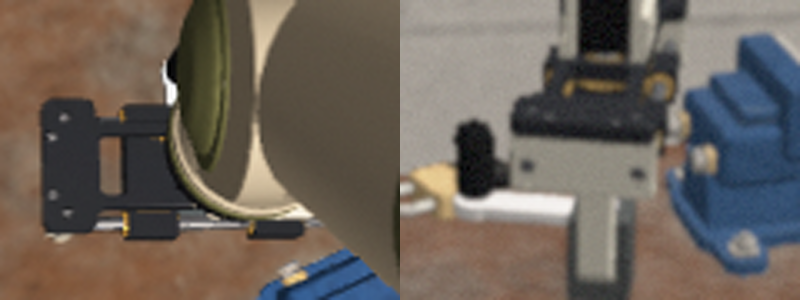

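The fingers straddle the hub squarely, with the arm and grip visible clear of them. I'll tighten and lift.

```bash
python3 -m inch '[[[0,0,0],[0,0,0],1],[[0,0,0],[0,0,0],1],[[0,0,0],[0,0,0],1],[[0,0,0],[0,0,0],1],[[0,0,0],[0,0,0],1],[[0,0,0],[0,0,-0.1],1],[[0,0,0],[0,0,-0.3],1],[[0,0,0],[0,0,-0.5],1],[[0,0,0],[0,0,-0.7],1],[[0,0,0],[0,0,-0.85],1],[[0,0,0],[0,0,-0.85],1],[[0,0,0],[0,0,-0.85],1]]' 50 >/dev/null
python3 st.py .5755 .1994 .16
python3 -m inch '[[[0,0,0.03],[0,0.1,0],1],[[0,0,0.06],[0,0.2,0],1],[[0,0,0.1],[0,0.35,0],1],[[0,0,0.14],[0,0.5,0],1],[[0,0,0.18],[0,0.65,0],1],[[0,0,0.22],[0,0.8,0],1],[[0,0,0.25],[0,0.8,0],1],[[0,0,0.25],[0,0.8,0],1],[[0,0,0.25],[0,0.8,0],1],[[0,0,0.25],[0,0.8,0],1]]' >/dev/null
python3 st.py .5755 .1994 .16
```

```text
t 6.1667 p [ 0.5852 -0.0404  0.1878] yaw_y 89.45453190686818 F [-0.8961  0.1546 -4.496 ] M [ 0.0636  0.0583 -0.0012] w 0.3623880467904652 49.97579573770054 q [ -3.9  26.9   3.3 112.2  -2.2  40.8  90.2]
shift [0.0602 1.1986 0.1386]
t 7.0 p [0.5857 0.1186 0.1853] yaw_y 44.5848196989214 F [ 0.4895 -0.8696 -4.0743] M [ 0.0151  0.0135 -0.0016] w 0.3620594696509031 49.975593698909506 q [-28.3  28.6  16.5 111.3 -11.7  41.8  39.7]
shift [0.3235 0.2479 0.126 ]
```

```bash
python3 -m inch '[[[0,0,0],[0.15,0.12,0],1],[[0,0,0],[0.324,0.248,0.05],1],[[0,0,0],[0.324,0.248,0.126],1],[[0,0,0],[0.324,0.248,0.16],1],[[0,0,0],[0.324,0.248,0.16],1],[[0,0,0],[0.324,0.248,0.16],1]]' >/dev/null
python3 st.py .5755 .1994 .145
python3 - <<'E'
from h import *
b=robot.capture("side");cv2.imwrite("pics/f1.png",cv2.resize(b[195:315,220:380],(800,600),interpolation=cv2.INTER_CUBIC))
E
```

```text
t 7.5 p [0.5766 0.1988 0.1544] yaw_y 44.39756893495796 F [ 0.4838 -0.4126 -3.4716] M [-0.0112  0.0375  0.0226] w 0.36279998527199864 49.97557662776671 q [-35.   31.6  15.8 111.2 -13.   38.9  33.1]
shift [ 0.006  -0.0016  0.0469]
```

View pics/f1.png

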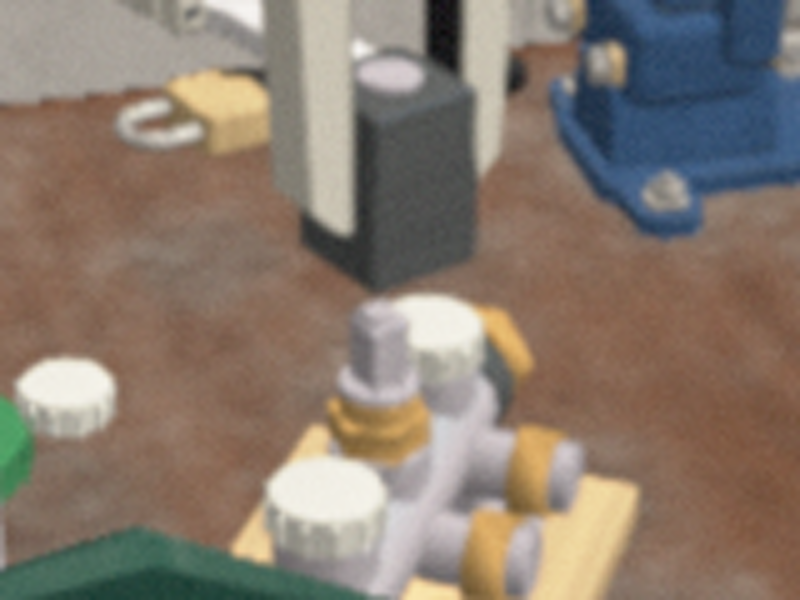

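The hub hangs just above the spindle. Its disc is at crop (392,75), its near bottom corner at (376,290) and the spindle top at (380,310). The face proportions match, so the yaw is good. I'll compare the two axes in this view.

```bash
python3 - <<'E'
from h import *
d=atz("side",(392/5+220,75/5+195),.1898)
# bottom corners at z .1378
l,n,r=[atz("side",(x/5+220,y/5+195),.1378) for x,y in((303,240),(376,290),(473,250))]
print("disc",d,"corner mid",(l+r)/2,"spindle",atz("side",(380/5+220,310/5+195),.122),atz("side",(296.4,257),.122))
print("tcp",robot.read_state()["tool_pos"])
E
python3 st.py .5755 .1994 .135
```

```text
disc [0.57510704 0.19663775 0.1898    ] corner mid [0.57588252 0.19545823 0.1378    ] spindle [0.57674656 0.20362586 0.122     ] [0.57620966 0.20354359 0.122     ]
tcp [0.57697731 0.19886316 0.15497662]
t 7.55 p [0.577  0.1989 0.155 ] yaw_y 44.363563963096915 F [-0.0886 -0.6979 -3.3456] M [-0.0798  0.006  -0.0058] w 0.3637967726791126 49.97553951689042 q [-35.   31.6  15.8 111.2 -13.   38.9  33.1]
shift [ 0.0072 -0.0034  0.0999]
```

```bash
python3 -m inch '[[[0,0,0],[0.004,0.004,0.03],1],[[0,0,0],[0.004,0.004,0.06],1],[[0,0,0],[0.004,0.004,0.08],1],[[0,0,0],[0.004,0.004,0.08],1],[[0,0,0],[0.004,0.004,0.08],1]]' >/dev/null
python3 st.py .577 .2 .1186
python3 -m inch '[[[0,0,0],[0,0,0.01],1],[[0,0,0],[0,0,0.02],1],[[0,0,0],[0,0,0.02],1],[[0,0,0],[0,0,0.02],1]]' >/dev/null
python3 st.py .577 .2 .1186
```

```text
t 7.9667 p [0.5763 0.202  0.1384] yaw_y 44.482215934381095 F [-0.4028 -0.4072 -3.5606] M [-0.006   0.0708 -0.0285] w 0.3661018881371373 49.9756451707799 q [-34.8  32.9  15.2 111.8 -13.6  37.   33.4]
shift [-0.0097 -0.0046  0.0989]
t 8.3 p [0.5769 0.2028 0.1347] yaw_y 44.511008347502646 F [ 2.8247  1.9406 -6.2708] M [ 0.4699 -0.6064  0.0361] w 0.3602750793431378 49.97536472626962 q [-34.7  33.1  15.  111.9 -13.7  36.5  33.5]
shift [-0.0101 -0.0096  0.0805]
```

```bash
for i in 1 2; do python3 -m inch '[[[0,0,0],[0,0,0],1],[[0,0,0],[0,0,0],1],[[0,0,0],[0,0,0],1]]' >/dev/null; python3 st.py .577 .2 .1186; done
```

```text
t 8.55 p [0.5768 0.2027 0.1348] yaw_y 44.50504948350796 F [ 3.9527  2.95   -4.7543] M [ 0.6191 -0.79   -0.0135] w 0.36316031410397487 49.975651570712216 q [-34.7  33.1  15.  111.9 -13.7  36.6  33.5]
shift [-0.0101 -0.0088  0.0808]
t 8.8 p [0.5768 0.2026 0.1347] yaw_y 44.50076524846063 F [ 4.5921  4.1396 -5.9634] M [ 0.7562 -1.0009 -0.016 ] w 0.3652320369936625 49.975934321118984 q [-34.7  33.1  15.  112.  -13.7  36.6  33.5]
shift [-0.01   -0.0082  0.0807]
```

```bash
python3 -m inch '[[[0,0,0],[0,0.012,0],1],[[0,0,0],[0,0.012,0],1],[[0,0,0],[0,0.012,0],1],[[0,0,0],[0,0.012,0],1]]' >/dev/null; python3 st.py .577 .2 .1186
python3 -m inch '[[[0,0,0],[0,0,0.01],1],[[0,0,0],[0,0,0.02],1],[[0,0,0],[0,0,0.02],1],[[0,0,0],[0,0,0.02],1],[[0,0,0],[0,0,0.02],1]]' >/dev/null
python3 st.py .577 .2 .1186
```

```text
t 9.1333 p [0.5774 0.2034 0.1344] yaw_y 44.479559137063255 F [-0.0423 -0.0974 -4.2522] M [-0.0424  0.0809 -0.0638] w 0.36467874010843 49.975770050659776 q [-34.8  33.3  15.  111.7 -13.7  36.8  33.5]
shift [-0.0108 -0.0131  0.0792]
t 9.55 p [0.578  0.2039 0.1305] yaw_y 44.49483134762271 F [-0.6002 -0.9444 -4.5268] M [-0.0023  0.0072 -0.0224] w 0.3615136071033963 49.975638632895425 q [-34.7  33.6  14.9 111.9 -13.9  36.3  33.6]
shift [-0.0103 -0.0171  0.0597]
```

```bash
python3 -m inch '[[[0,0,0],[0,0,0.01],1],[[0,0,0],[0,0,0.02],1],[[0,0,0],[0,0,0.03],1],[[0,0,0],[0,0,0.03],1],[[0,0,0],[0,0,0.03],1]]' >/dev/null
python3 st.py .577 .203 .1166
python3 -m inch '[[[0,0,0],[0,0,0.01],1],[[0,0,0],[0,0,0.02],1],[[0,0,0],[0,0,0.03],1],[[0,0,0],[0,0,0.03],1],[[0,0,0],[0,0,0.03],1]]' >/dev/null
python3 st.py .577 .203 .1166
```

```text
t 9.9667 p [0.578  0.2039 0.1244] yaw_y 44.49256419949659 F [ 0.1891 -0.4486 -3.4299] M [-0.0108 -0.0201 -0.0046] w 0.3636856491439715 49.975651572458446 q [-34.5  34.   14.6 112.1 -14.1  35.6  33.7]
shift [ 0.0003 -0.0067  0.0391]
t 10.3833 p [0.578  0.2038 0.1185] yaw_y 44.487824441854315 F [ 0.617  -0.3423 -3.0859] M [-0.0389  0.069   0.0741] w 0.36376447671766166 49.975587349617854 q [-34.3  34.5  14.4 112.3 -14.3  34.9  33.9]
shift [ 0.0006 -0.0067  0.0093]
```

```bash
python3 -m inch '[[[0,0,0],[0,0,0.01],1],[[0,0,0],[0,0,0.014],1],[[0,0,0],[0,0,0.014],1],[[0,0,0],[0,0,0.014],1]]' >/dev/null
python3 st.py .577 .203 .1166
```

```text
t 10.7167 p [0.5784 0.204  0.1164] yaw_y 44.48778029569632 F [-1.9864 -0.9622  3.2921] M [-0.1735  0.4296 -0.0427] w 0.3631932124271422 49.97701151529327 q [-34.3  34.6  14.3 112.4 -14.3  34.6  34. ]
shift [ 0.0012 -0.0084 -0.0008]
```

```bash
python3 -m inch '[[[0,0,0],[0,0,0],0.4],[[0,0,0],[0,0,0],0],[[0,0,0],[0,0,0],0],[[0,0,0],[0,0,0],0],[[0,0,0],[0,0,0],0],[[0,0,0],[0,0,0],0],[[0,0,0],[0,0,-0.15],0],[[0,0,0],[0,0,-0.3],0],[[0,0,0],[0,0,-0.5],0],[[0,0,0],[0,0,-0.5],0],[[0,0,0],[-0.15,0,-0.5],0],[[0,0,0],[-0.346,0,-0.5],0],[[0,0,0],[-0.346,0,-0.5],0],[[0,0,0],[-0.346,0,-0.5],0],[[0,0,0],[-0.346,0,-0.5],0]]' >/dev/null
python3 st.py .6275 .1545 .158
python3 - <<'E'
from h import *
b=robot.capture("side");cv2.imwrite("pics/f2.png",cv2.resize(b[165:315,200:400],(800,600),interpolation=cv2.INTER_CUBIC))
E
```

```text
t 11.9667 p [0.6263 0.1546 0.2154] yaw_y 44.455299250641836 F [-0.3631  1.1863 -0.2284] M [-0.0473  0.0363 -0.0348] w 0.9996860137488875 0.0 q [-30.5  29.8  17.6 103.6 -11.6  48.3  37.1]
shift [-0.0047  0.0042  0.2871]
```

View pics/f2.png

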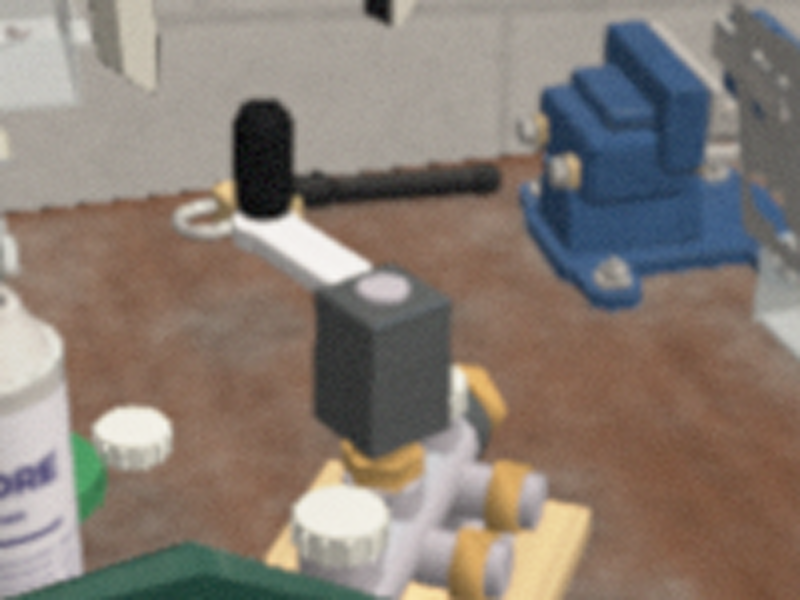

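The hub is fully down on the collar (crop (382,360)) and the grip stands between the open fingers at (263,158). I'll descend and take hold of the grip.

```bash
python3 -m inch '[[[0,0,0],[-0.003,0,0.1],0],[[0,0,0],[-0.003,0,0.2],0],[[0,0,0],[-0.003,0,0.28],0],[[0,0,0],[-0.003,0,0.28],0],[[0,0,0],[-0.003,0,0.28],0.5],[[0,0,0],[-0.003,0,0.28],0.7],[[0,0,0],[-0.003,0,0.28],1],[[0,0,0],[-0.003,0,0.28],1],[[0,0,0],[-0.003,0,0.28],1],[[0,0,0],[-0.003,0,0.28],1],[[0,0,0],[-0.003,0,0.28],1],[[0,0,0],[-0.003,0,0.28],1],[[0,0,0],[-0.003,0,0.28],1],[[0,0,0],[-0.003,0,0.28],1]]' 50 >/dev/null
python3 st.py .6275 .1545 .158
```

```text
t 13.1833 p [0.627  0.1541 0.1598] yaw_y 44.48846943099787 F [-0.0521  0.3018 -0.3582] M [-0.0531  0.0631 -0.0143] w 0.3337552103431985 0.0 q [-29.4  33.4  16.1 106.3 -13.2  42.1  38.5]
shift [-0.0003  0.0031  0.0092]
```

```bash
python3 -m inch '[[[0,0,0],[0,0,0],1],[[0,0,0],[0,0,0],1],[[0,0,0],[0,0,0],1],[[0,0,0],[0,0,0],1]]' >/dev/null
python3 st.py
python3 -m inch '[[[0,0,0],[0.0013,-0.0305,0],1],[[0,0,0],[0.0053,-0.0608,0],1],[[0,0,0],[0.0119,-0.0906,0],1],[[0,0,0],[0.0211,-0.1197,0],1],[[0,0,0],[0.0328,-0.1479,0],1],[[0,0,0],[0.0469,-0.175,0],1],[[0,0,0],[0.0633,-0.2008,0],1],[[0,0,0],[0.0819,-0.225,0],1],[[0,0,0],[0.1025,-0.2475,0],1],[[0,0,0],[0.1025,-0.2475,0],1],[[0,0,0],[0.1025,-0.2475,0],1]]' >/dev/null
cat > chk.py <<'E'
# tangential (clockwise-resisting) and radial force at the grip; exit 1 at or over limit argv[1] N
from h import *
import sys
C=np.array([.578,.204]);s=robot.read_state();p=np.array(s["tool_pos"])[:2]-C;r=np.linalg.norm(p);u=p/r
F=np.array(s["wrist_force"]);cw=np.array([u[1],-u[0]]);T=-(F[:2]@cw)
print("t %.2f r %.4f ang %.1f resist %.2f rad %.2f Fz %.2f tcpz %.4f w %.3f g %.0f"%(s["t"],r,np.degrees(np.arctan2(p[1],p[0])),T,F[:2]@u,F[2],s["tool_pos"][2],s["grip_width"],s["gripper_force"]))
sys.exit(T>=float(sys.argv[1]))
E
python3 chk.py 5
python3 -c "
import numpy as np
a0=45
for s in range(45,310,9):
    f=lambda a:.35*np.array([1-np.cos(np.radians(a)),-np.sin(np.radians(a))])
    print(s,np.round(f(s+9)-f(s),4).tolist())"
```

```text
t 13.5167 p [0.627  0.1541 0.1598] yaw_y 44.49359170577002 F [ 0.3939 -0.3768 -0.2097] M [-0.0159 -0.0485 -0.0007] w 0.2243786375087177 50.000044328626245 q [-29.4  33.4  16.1 106.3 -13.2  42.1  38.5]
t 14.43 r 0.0701 ang -90.8 resist 0.41 rad 1.19 Fz 0.71 tcpz 0.1600 w 0.228 g 50
45 [0.0418, -0.0357]
54 [0.0468, -0.0287]
63 [0.0507, -0.021]
72 [0.0534, -0.0128]
81 [0.0548, -0.0043]
90 [0.0548, 0.0043]
99 [0.0534, 0.0128]
108 [0.0507, 0.021]
117 [0.0468, 0.0287]
126 [0.0418, 0.0357]
135 [0.0357, 0.0418]
144 [0.0287, 0.0468]
153 [0.021, 0.0507]
162 [0.0128, 0.0534]
171 [0.0043, 0.0548]
180 [-0.0043, 0.0548]
189 [-0.0128, 0.0534]
198 [-0.021, 0.0507]
207 [-0.0287, 0.0468]
216 [-0.0357, 0.0418]
225 [-0.0418, 0.0357]
234 [-0.0468, 0.0287]
243 [-0.0507, 0.021]
252 [-0.0534, 0.0128]
261 [-0.0548, 0.0043]
270 [-0.0548, -0.0043]
279 [-0.0534, -0.0128]
288 [-0.0507, -0.021]
297 [-0.0468, -0.0287]
306 [-0.0418, -0.0357]False
```

```bash
python3 -c "
import numpy as np
for s in range(45,310,6):
    m=np.radians(s+3);print(s,np.round(.03664*np.sin(m),3),np.round(-.03664*np.cos(m),3),end=' | ')"
python3 -m inch '[[[0,0,0],[0.027,-0.024,0],1],[[0,0,0],[0.027,-0.024,0],1],[[0,0,0],[0.027,-0.024,0],1]]' >/dev/null; python3 chk.py 4.2 &&
python3 -m inch '[[[0,0,0],[0.03,-0.022,0],1],[[0,0,0],[0.03,-0.022,0],1],[[0,0,0],[0.03,-0.022,0],1]]' >/dev/null && python3 chk.py 4.2 &&
python3 -m inch '[[[0,0,0],[0.032,-0.018,0],1],[[0,0,0],[0.032,-0.018,0],1],[[0,0,0],[0.032,-0.018,0],1]]' >/dev/null && python3 chk.py 4.2 &&
python3 -m inch '[[[0,0,0],[0.033,-0.015,0],1],[[0,0,0],[0.033,-0.015,0],1],[[0,0,0],[0.033,-0.015,0],1]]' >/dev/null && python3 chk.py 4.2
```

```text
45 0.027 -0.025 | 51 0.03 -0.022 | 57 0.032 -0.018 | 63 0.033 -0.015 | 69 0.035 -0.011 | 75 0.036 -0.008 | 81 0.036 -0.004 | 87 0.037 -0.0 | 93 0.036 0.004 | 99 0.036 0.008 | 105 0.035 0.011 | 111 0.033 0.015 | 117 0.032 0.018 | 123 0.03 0.022 | 129 0.027 0.025 | 135 0.025 0.027 | 141 0.022 0.03 | 147 0.018 0.032 | 153 0.015 0.033 | 159 0.011 0.035 | 165 0.008 0.036 | 171 0.004 0.036 | 177 0.0 0.037 | 183 -0.004 0.036 | 189 -0.008 0.036 | 195 -0.011 0.035 | 201 -0.015 0.033 | 207 -0.018 0.032 | 213 -0.022 0.03 | 219 -0.025 0.027 | 225 -0.027 0.025 | 231 -0.03 0.022 | 237 -0.032 0.018 | 243 -0.033 0.015 | 249 -0.035 0.011 | 255 -0.036 0.008 | 261 -0.036 0.004 | 267 -0.037 0.0 | 273 -0.036 -0.004 | 279 -0.036 -0.008 | 285 -0.035 -0.011 | 291 -0.033 -0.015 | 297 -0.032 -0.018 | 303 -0.03 -0.022 | 309 -0.027 -0.025 | t 14.68 r 0.0701 ang -96.6 resist 1.75 rad 1.53 Fz 1.64 tcpz 0.1599 w 0.229 g 50False
```

```bash
sed -i 's/sys.exit(T>=float(sys.argv\[1\]))/sys.exit(int(T>=float(sys.argv[1])))/' chk.py
python3 -m inch '[[[0,0,0],[0.03,-0.022,0],1],[[0,0,0],[0.03,-0.022,0],1],[[0,0,0],[0.03,-0.022,0],1]]' >/dev/null && python3 chk.py 4.2 &&
python3 -m inch '[[[0,0,0],[0.032,-0.018,0],1],[[0,0,0],[0.032,-0.018,0],1],[[0,0,0],[0.032,-0.018,0],1]]' >/dev/null && python3 chk.py 4.2 &&
python3 -m inch '[[[0,0,0],[0.033,-0.015,0],1],[[0,0,0],[0.033,-0.015,0],1],[[0,0,0],[0.033,-0.015,0],1]]' >/dev/null && python3 chk.py 4.2 &&
python3 -m inch '[[[0,0,0],[0.035,-0.011,0],1],[[0,0,0],[0.035,-0.011,0],1],[[0,0,0],[0.035,-0.011,0],1]]' >/dev/null && python3 chk.py 4.2 &&
python3 -m inch '[[[0,0,0],[0.036,-0.008,0],1],[[0,0,0],[0.036,-0.008,0],1],[[0,0,0],[0.036,-0.008,0],1]]' >/dev/null && python3 chk.py 4.2 &&
python3 -m inch '[[[0,0,0],[0.036,-0.004,0],1],[[0,0,0],[0.036,-0.004,0],1],[[0,0,0],[0.036,-0.004,0],1]]' >/dev/null && python3 chk.py 4.2 &&
python3 -m inch '[[[0,0,0],[0.037,0,0],1],[[0,0,0],[0.037,0,0],1],[[0,0,0],[0.037,0,0],1]]' >/dev/null && python3 chk.py 4.2 &&
python3 -m inch '[[[0,0,0],[0.036,0.004,0],1],[[0,0,0],[0.036,0.004,0],1],[[0,0,0],[0.036,0.004,0],1]]' >/dev/null && python3 chk.py 4.2 &&
python3 -m inch '[[[0,0,0],[0.036,0.008,0],1],[[0,0,0],[0.036,0.008,0],1],[[0,0,0],[0.036,0.008,0],1]]' >/dev/null && python3 chk.py 4.2
```

```text
t 14.93 r 0.0702 ang -102.9 resist 2.07 rad 2.72 Fz 2.13 tcpz 0.1599 w 0.228 g 50
t 15.18 r 0.0701 ang -109.0 resist 1.56 rad 4.62 Fz 3.67 tcpz 0.1599 w 0.228 g 50
t 15.43 r 0.0702 ang -114.8 resist 1.54 rad 4.57 Fz 3.79 tcpz 0.1599 w 0.223 g 50
t 15.68 r 0.0702 ang -120.7 resist 1.34 rad 4.38 Fz 4.94 tcpz 0.1599 w 0.227 g 50
t 15.93 r 0.0703 ang -126.8 resist 1.94 rad 4.37 Fz 4.63 tcpz 0.1598 w 0.219 g 50
t 16.18 r 0.0703 ang -132.8 resist 1.40 rad 4.39 Fz 5.92 tcpz 0.1598 w 0.227 g 50
t 16.43 r 0.0703 ang -139.0 resist 2.86 rad 5.16 Fz 5.50 tcpz 0.1598 w 0.227 g 50
t 16.68 r 0.0704 ang -145.0 resist 1.51 rad 4.73 Fz 5.99 tcpz 0.1597 w 0.222 g 50
t 16.93 r 0.0704 ang -151.1 resist 2.25 rad 3.55 Fz 6.75 tcpz 0.1597 w 0.230 g 50
```

```bash

python3 -m inch '[[[0,0,0],[0.035,0.011,-0.004],1],[[0,0,0],[0.035,0.011,-0.004],1],[[0,0,0],[0.035,0.011,-0.004],1]]' >/dev/null && python3 chk.py 4.2 &&
python3 -m inch '[[[0,0,0],[0.033,0.015,0],1],[[0,0,0],[0.033,0.015,0],1],[[0,0,0],[0.033,0.015,0],1]]' >/dev/null && python3 chk.py 4.2 &&
python3 -m inch '[[[0,0,0],[0.032,0.018,0],1],[[0,0,0],[0.032,0.018,0],1],[[0,0,0],[0.032,0.018,0],1]]' >/dev/null && python3 chk.py 4.2 &&
python3 -m inch '[[[0,0,0],[0.03,0.022,0],1],[[0,0,0],[0.03,0.022,0],1],[[0,0,0],[0.03,0.022,0],1]]' >/dev/null && python3 chk.py 4.2 &&
python3 -m inch '[[[0,0,0],[0.027,0.025,0],1],[[0,0,0],[0.027,0.025,0],1],[[0,0,0],[0.027,0.025,0],1]]' >/dev/null && python3 chk.py 4.2 &&
python3 -m inch '[[[0,0,0],[0.025,0.027,0],1],[[0,0,0],[0.025,0.027,0],1],[[0,0,0],[0.025,0.027,0],1]]' >/dev/null && python3 chk.py 4.2 &&
python3 -m inch '[[[0,0,0],[0.022,0.03,0],1],[[0,0,0],[0.022,0.03,0],1],[[0,0,0],[0.022,0.03,0],1]]' >/dev/null && python3 chk.py 4.2 &&
python3 -m inch '[[[0,0,0],[0.018,0.032,0],1],[[0,0,0],[0.018,0.032,0],1],[[0,0,0],[0.018,0.032,0],1]]' >/dev/null && python3 chk.py 4.2 &&
python3 -m inch '[[[0,0,0],[0.015,0.033,0],1],[[0,0,0],[0.015,0.033,0],1],[[0,0,0],[0.015,0.033,0],1]]' >/dev/null && python3 chk.py 4.2 &&
python3 -m inch '[[[0,0,0],[0.011,0.035,0],1],[[0,0,0],[0.011,0.035,0],1],[[0,0,0],[0.011,0.035,0],1]]' >/dev/null && python3 chk.py 4.2 &&
python3 -m inch '[[[0,0,0],[0.008,0.036,0],1],[[0,0,0],[0.008,0.036,0],1],[[0,0,0],[0.008,0.036,0],1]]' >/dev/null && python3 chk.py 4.2
```

```text
t 17.18 r 0.0701 ang -157.2 resist 1.97 rad 1.58 Fz -0.44 tcpz 0.1603 w 0.226 g 50
t 17.43 r 0.0701 ang -163.1 resist 3.00 rad 2.66 Fz -1.61 tcpz 0.1604 w 0.226 g 50
t 17.68 r 0.0700 ang -169.1 resist 1.17 rad 0.62 Fz -1.69 tcpz 0.1605 w 0.225 g 50
t 17.93 r 0.0700 ang -175.2 resist 1.50 rad 0.30 Fz -2.37 tcpz 0.1606 w 0.225 g 50
t 18.18 r 0.0700 ang 178.8 resist 1.37 rad 0.44 Fz -2.75 tcpz 0.1606 w 0.226 g 50
t 18.43 r 0.0700 ang 172.8 resist 1.48 rad -0.39 Fz -3.00 tcpz 0.1606 w 0.225 g 50
t 18.68 r 0.0700 ang 166.7 resist 2.31 rad -0.86 Fz -3.59 tcpz 0.1606 w 0.230 g 50
t 18.93 r 0.0701 ang 160.8 resist 2.70 rad -1.04 Fz -3.59 tcpz 0.1606 w 0.225 g 50
t 19.18 r 0.0701 ang 154.9 resist 1.69 rad -0.98 Fz -3.40 tcpz 0.1606 w 0.226 g 50
t 19.43 r 0.0701 ang 148.9 resist 2.94 rad -2.04 Fz -2.75 tcpz 0.1606 w 0.228 g 50
t 19.68 r 0.0701 ang 142.9 resist 1.21 rad -3.06 Fz -3.82 tcpz 0.1606 w 0.224 g 50
```

```bash

python3 -m inch '[[[0,0,0],[0.004,0.036,0.002],1],[[0,0,0],[0.004,0.036,0.002],1],[[0,0,0],[0.004,0.036,0.002],1]]' >/dev/null && python3 chk.py 4.2 &&
python3 -m inch '[[[0,0,0],[0,0.037,0],1],[[0,0,0],[0,0.037,0],1],[[0,0,0],[0,0.037,0],1]]' >/dev/null && python3 chk.py 4.2 &&
python3 -m inch '[[[0,0,0],[-0.004,0.036,0],1],[[0,0,0],[-0.004,0.036,0],1],[[0,0,0],[-0.004,0.036,0],1]]' >/dev/null && python3 chk.py 4.2 &&
python3 -m inch '[[[0,0,0],[-0.008,0.036,0],1],[[0,0,0],[-0.008,0.036,0],1],[[0,0,0],[-0.008,0.036,0],1]]' >/dev/null && python3 chk.py 4.2 &&
python3 -m inch '[[[0,0,0],[-0.011,0.035,0],1],[[0,0,0],[-0.011,0.035,0],1],[[0,0,0],[-0.011,0.035,0],1]]' >/dev/null && python3 chk.py 4.2 &&
python3 -m inch '[[[0,0,0],[-0.015,0.033,0],1],[[0,0,0],[-0.015,0.033,0],1],[[0,0,0],[-0.015,0.033,0],1]]' >/dev/null && python3 chk.py 4.2 &&
python3 -m inch '[[[0,0,0],[-0.018,0.032,0],1],[[0,0,0],[-0.018,0.032,0],1],[[0,0,0],[-0.018,0.032,0],1]]' >/dev/null && python3 chk.py 4.2 &&
python3 -m inch '[[[0,0,0],[-0.022,0.03,0],1],[[0,0,0],[-0.022,0.03,0],1],[[0,0,0],[-0.022,0.03,0],1]]' >/dev/null && python3 chk.py 4.2 &&
python3 -m inch '[[[0,0,0],[-0.025,0.027,0],1],[[0,0,0],[-0.025,0.027,0],1],[[0,0,0],[-0.025,0.027,0],1]]' >/dev/null && python3 chk.py 4.2 &&
python3 -m inch '[[[0,0,0],[-0.027,0.025,0],1],[[0,0,0],[-0.027,0.025,0],1],[[0,0,0],[-0.027,0.025,0],1]]' >/dev/null && python3 chk.py 4.2 &&
python3 -m inch '[[[0,0,0],[-0.03,0.022,0],1],[[0,0,0],[-0.03,0.022,0],1],[[0,0,0],[-0.03,0.022,0],1]]' >/dev/null && python3 chk.py 4.2
```

```text
t 19.93 r 0.0703 ang 136.9 resist 2.41 rad -2.03 Fz -1.67 tcpz 0.1603 w 0.227 g 50
t 20.18 r 0.0705 ang 131.7 resist 4.43 rad -2.98 Fz -1.05 tcpz 0.1600 w 0.227 g 50
```

```bash

python3 -m inch '[[[0,0,0],[0,0,0],1],[[0,0,0],[0,0,0],1],[[0,0,0],[0,0,0],1]]' >/dev/null; python3 chk.py 20
python3 -m inch '[[[0,0,0],[-0.002,0.018,0],1],[[0,0,0],[-0.002,0.018,0],1],[[0,0,0],[-0.002,0.018,0],1],[[0,0,0],[-0.002,0.018,0],1]]' >/dev/null;  python3 chk.py 20
```

```text
t 20.43 r 0.0704 ang 131.6 resist 4.71 rad -2.62 Fz -1.14 tcpz 0.1602 w 0.224 g 50
t 20.77 r 0.0704 ang 129.0 resist 5.37 rad -0.84 Fz -1.39 tcpz 0.1600 w 0.225 g 50
```

```bash
for i in 1 2; do
python3 -m inch '[[[0,0,0],[0,0,0],1],[[0,0,0],[0,0,0],1]]' >/dev/null; python3 chk.py 20; done
python3 -m inch '[[[0,0,0],[-0.002,0.012,0],1],[[0,0,0],[-0.002,0.012,0],1],[[0,0,0],[-0.002,0.012,0],1],[[0,0,0],[-0.002,0.012,0],1]]' >/dev/null;  python3 chk.py 20
python3 -m inch '[[[0,0,0],[0,0,0],1],[[0,0,0],[0,0,0],1],[[0,0,0],[0,0,0],1]]' >/dev/null; python3 chk.py 20
```

```text
t 20.93 r 0.0704 ang 129.0 resist 6.00 rad -2.48 Fz -0.90 tcpz 0.1601 w 0.226 g 50
t 21.10 r 0.0704 ang 129.0 resist 6.28 rad -1.35 Fz -0.24 tcpz 0.1601 w 0.229 g 50
t 21.43 r 0.0704 ang 127.4 resist 7.44 rad -1.55 Fz -0.36 tcpz 0.1600 w 0.228 g 50
t 21.68 r 0.0704 ang 127.4 resist 8.21 rad -1.29 Fz -0.10 tcpz 0.1600 w 0.227 g 50
```

```bash

python3 -m inch '[[[0,0,0],[-0.002,0.013,0],1],[[0,0,0],[-0.002,0.013,0],1],[[0,0,0],[-0.002,0.013,0],1],[[0,0,0],[-0.002,0.013,0],1]]' >/dev/null;  python3 chk.py 20
python3 -m inch '[[[0,0,0],[0,0,0],1],[[0,0,0],[0,0,0],1],[[0,0,0],[0,0,0],1]]' >/dev/null; python3 chk.py 20; python3 st.py
python3 - <<'E'
import numpy as np
# CCW circle from now: CW angle 180 (nominal) commanded; rows relative to start, CCW psi
f0=125.4
# direction of grip from centre in tool frame
from h import *
s=robot.read_state();R=np.array(s["tcp_rot"]);d=np.array(s["tool_pos"])-[.578,.204,s["tool_pos"][2]]
v=(R.T@d)[:2];print("v",v/.2);a0=np.arctan2(v[1],v[0]);r=.35
for k in range(0,3):
  for i in range(1,19 if k<2 else 3):
    psi=(k*18+i)*10.; A=lambda p:r*np.array([np.cos(a0-np.radians(p)),np.sin(a0-np.radians(p))])
    print(int(psi),np.round(A(psi)-A(k*180),3).tolist(),end=' ')
  print()
E
```

```text
t 22.02 r 0.0705 ang 125.7 resist 8.04 rad -2.39 Fz 1.04 tcpz 0.1599 w 0.225 g 50
t 22.27 r 0.0704 ang 125.7 resist 8.18 rad -1.49 Fz 1.19 tcpz 0.1599 w 0.227 g 50
t 22.2667 p [0.5369 0.2612 0.1599] yaw_y 44.49286531323564 F [-5.7794 -5.9824  1.1895] M [-1.7633  1.4882  0.0003] w 0.22685500363426578 50.04442986915819 q [-42.8  30.6  16.8 112.6 -13.6  38.9  26.9]
v [0.34798526 0.05400545]
10 [0.004, -0.061] 20 [-0.002, -0.122] 30 [-0.019, -0.18] 40 [-0.046, -0.235] 50 [-0.082, -0.284] 60 [-0.126, -0.326] 70 [-0.177, -0.36] 80 [-0.233, -0.385] 90 [-0.292, -0.4] 100 [-0.353, -0.404] 110 [-0.414, -0.397] 120 [-0.472, -0.38] 130 [-0.527, -0.353] 140 [-0.576, -0.317] 150 [-0.619, -0.273] 160 [-0.653, -0.222] 170 [-0.677, -0.167] 180 [-0.692, -0.107] 
190 [-0.004, 0.061] 200 [0.002, 0.122] 210 [0.019, 0.18] 220 [0.046, 0.235] 230 [0.082, 0.284] 240 [0.126, 0.326] 250 [0.177, 0.36] 260 [0.233, 0.385] 270 [0.292, 0.4] 280 [0.353, 0.404] 290 [0.414, 0.397] 300 [0.472, 0.38] 310 [0.527, 0.353] 320 [0.576, 0.317] 330 [0.619, 0.273] 340 [0.653, 0.222] 350 [0.677, 0.167] 360 [0.692, 0.107] 
370 [0.004, -0.061] 380 [-0.002, -0.122]
```

```bash

python3 -m inch '[[[0,0,0],[-0.001,0.007,0],1],[[0,0,0],[-0.001,0.007,0],1],[[0,0,0],[-0.001,0.007,0],1],[[0,0,0],[-0.001,0.007,0],1]]' >/dev/null;  python3 chk.py 20
for i in 1 2 3; do python3 -m inch '[[[0,0,0],[0,0,0],1]]' >/dev/null; python3 chk.py 20; done
```

```text
t 22.60 r 0.0705 ang 124.8 resist 9.43 rad -0.83 Fz 1.26 tcpz 0.1598 w 0.230 g 50
t 22.68 r 0.0705 ang 124.8 resist 8.65 rad -1.76 Fz 1.76 tcpz 0.1598 w 0.228 g 50
t 22.77 r 0.0705 ang 124.8 resist 8.42 rad -1.75 Fz 0.76 tcpz 0.1599 w 0.227 g 50
t 22.85 r 0.0705 ang 124.8 resist 8.82 rad -1.65 Fz 0.71 tcpz 0.1599 w 0.224 g 50
```

```bash
python3 - <<'E'
from h import *
s=robot.read_state();R=np.array(s["tcp_rot"]);d=np.array(s["tool_pos"])-[.578,.204,s["tool_pos"][2]]
v=(R.T@d)[:2];print("v",v/.2);a0=np.arctan2(v[1],v[0]);r=.351
A=lambda p:r*np.array([np.cos(a0-np.radians(p)),np.sin(a0-np.radians(p))])
print([(p,np.round(A(p)-A(0),3).tolist()) for p in range(12,181,12)])
print([(p,np.round(A(p)-A(0),3).tolist()) for p in (4,8,12,16,20,24)])
E
```

```text
v [0.34733394 0.05952514]
[(12, [0.005, -0.073]), (24, [-0.006, -0.146]), (36, [-0.031, -0.215]), (48, [-0.07, -0.277]), (60, [-0.122, -0.329]), (72, [-0.183, -0.37]), (84, [-0.251, -0.397]), (96, [-0.323, -0.41]), (108, [-0.396, -0.407]), (120, [-0.468, -0.389]), (132, [-0.533, -0.356]), (144, [-0.591, -0.311]), (156, [-0.638, -0.254]), (168, [-0.672, -0.189]), (180, [-0.692, -0.119])]
[(4, [0.003, -0.024]), (8, [0.005, -0.049]), (12, [0.005, -0.073]), (16, [0.003, -0.098]), (20, [-0.001, -0.122]), (24, [-0.006, -0.146])]
```

```bash

python3 -m inch '[[[0,0,0],[0.003,-0.024,0],1],[[0,0,0],[0.003,-0.024,0],1],[[0,0,0],[0.003,-0.024,0],1]]' >/dev/null;  python3 chk.py 20
python3 -m inch '[[[0,0,0],[0.002,-0.025,0],1],[[0,0,0],[0.002,-0.025,0],1],[[0,0,0],[0.002,-0.025,0],1]]' >/dev/null;  python3 chk.py 20
python3 -m inch '[[[0,0,0],[0,-0.024,0],1],[[0,0,0],[0,-0.024,0],1],[[0,0,0],[0,-0.024,0],1]]' >/dev/null;  python3 chk.py 20
python3 -m inch '[[[0,0,0],[-0.002,-0.025,0],1],[[0,0,0],[-0.002,-0.025,0],1],[[0,0,0],[-0.002,-0.025,0],1]]' >/dev/null;  python3 chk.py 20
python3 -m inch '[[[0,0,0],[-0.004,-0.024,0],1],[[0,0,0],[-0.004,-0.024,0],1],[[0,0,0],[-0.004,-0.024,0],1]]' >/dev/null;  python3 chk.py 20
python3 -m inch '[[[0,0,0],[-0.005,-0.024,0],1],[[0,0,0],[-0.005,-0.024,0],1],[[0,0,0],[-0.005,-0.024,0],1]]' >/dev/null;  python3 chk.py 20
python3 -m inch '[[[0,0,0],[-0.025,-0.069,0],1],[[0,0,0],[-0.064,-0.131,0],1],[[0,0,0],[-0.116,-0.183,0],1],[[0,0,0],[-0.177,-0.224,0],1],[[0,0,0],[-0.245,-0.251,0],1],[[0,0,0],[-0.317,-0.264,0],1],[[0,0,0],[-0.39,-0.261,0],1],[[0,0,0],[-0.462,-0.243,0],1],[[0,0,0],[-0.527,-0.21,0],1],[[0,0,0],[-0.585,-0.165,0],1],[[0,0,0],[-0.632,-0.108,0],1],[[0,0,0],[-0.666,-0.043,0],1],[[0,0,0],[-0.686,0.027,0],1],[[0,0,0],[-0.686,0.027,0],1],[[0,0,0],[-0.686,0.027,0],1]]' >/dev/null;  python3 chk.py 20
```

```text
t 23.10 r 0.0703 ang 127.9 resist 6.33 rad -1.78 Fz -0.64 tcpz 0.1601 w 0.225 g 50
t 23.35 r 0.0700 ang 131.2 resist 3.57 rad -0.82 Fz -1.50 tcpz 0.1604 w 0.228 g 50
t 23.60 r 0.0699 ang 134.5 resist 1.95 rad -0.26 Fz -0.84 tcpz 0.1605 w 0.227 g 50
t 23.85 r 0.0698 ang 138.9 resist 0.93 rad 0.54 Fz -0.23 tcpz 0.1605 w 0.228 g 50
t 24.10 r 0.0696 ang 143.2 resist -0.65 rad 1.73 Fz 1.89 tcpz 0.1604 w 0.222 g 50
t 24.35 r 0.0693 ang 147.5 resist -0.15 rad 0.82 Fz 0.81 tcpz 0.1603 w 0.223 g 50
t 25.60 r 0.0704 ang -53.6 resist 0.40 rad -2.32 Fz -1.61 tcpz 0.1597 w 0.229 g 50
```

```bash

python3 -m inch '[[[0,0,0],[-0.005,0.073,0],1],[[0,0,0],[0.006,0.146,0],1],[[0,0,0],[0.031,0.215,0],1],[[0,0,0],[0.07,0.277,0],1],[[0,0,0],[0.122,0.329,0],1],[[0,0,0],[0.183,0.37,0],1],[[0,0,0],[0.251,0.397,0],1],[[0,0,0],[0.323,0.41,0],1],[[0,0,0],[0.396,0.407,0],1],[[0,0,0],[0.468,0.389,0],1],[[0,0,0],[0.533,0.356,0],1],[[0,0,0],[0.591,0.311,0],1],[[0,0,0],[0.638,0.254,0],1],[[0,0,0],[0.672,0.189,0],1],[[0,0,0],[0.692,0.119,0],1],[[0,0,0],[0.692,0.119,0],1],[[0,0,0],[0.692,0.119,0],1]]' >/dev/null;  python3 chk.py 20
python3 -m inch '[[[0,0,0],[0.005,-0.049,0],1],[[0,0,0],[0.005,-0.073,0],1],[[0,0,0],[0.003,-0.098,0],1],[[0,0,0],[0.001,-0.11,0],1],[[0,0,0],[0.001,-0.11,0],1],[[0,0,0],[0.001,-0.11,0],1]]' >/dev/null;  python3 chk.py 20
```

```text
t 27.02 r 0.0698 ang 122.4 resist -0.70 rad -1.97 Fz -3.93 tcpz 0.1608 w 0.228 g 50
t 27.52 r 0.0698 ang 141.0 resist -1.33 rad 1.17 Fz -0.15 tcpz 0.1604 w 0.225 g 50
```

```bash

python3 -m inch '[[[0,0,0],[-0.004,-0.024,0],1],[[0,0,0],[-0.004,-0.024,0],1],[[0,0,0],[-0.004,-0.024,0],1]]' >/dev/null;  python3 chk.py 20
python3 -m inch '[[[0,0,0],[0.005,0.04,0],1],[[0,0,0],[0.005,0.04,0],1],[[0,0,0],[0.005,0.04,0],1]]' >/dev/null;  python3 chk.py 20
python3 -m inch '[[[0,0,0],[0,0,0],0.5],[[0,0,0],[0,0,0],0],[[0,0,0],[0,0,0],0],[[0,0,0],[0,0,0],0],[[0,0,0],[0,0,-0.1],0],[[0,0,0],[0,0,-0.2],0],[[0,0,0],[0,0,-0.35],0],[[0,0,0],[0,0,-0.35],0],[[0,0,0],[0,0,-0.35],0]]' > /dev/null
python3 st.py .578 .204 .22
python3 - <<'E'
from h import *
b=robot.capture("side");a=robot.capture("top")
f=lambda x:cv2.resize(x,(400,300),interpolation=cv2.INTER_CUBIC)
cv2.imwrite("pics/b1.png",np.hstack([f(a[165:255,210:330]),f(b[175:295,220:380])]))
E
```

```text
t 27.77 r 0.0698 ang 145.2 resist -2.12 rad 3.28 Fz 2.43 tcpz 0.1604 w 0.228 g 50
t 28.02 r 0.0696 ang 138.2 resist 0.14 rad 3.16 Fz 3.99 tcpz 0.1601 w 0.226 g 50
t 28.7667 p [0.5269 0.25   0.2316] yaw_y 44.47585382198692 F [ 0.3577 -0.2186 -0.6005] M [-0.0119  0.0402  0.0336] w 0.8246763292322116 0.0 q [-44.6  24.5  19.3 110.9 -10.9  46.2  25.2]
shift [-0.3429  0.0211  0.0586]
```

View pics/b1.png

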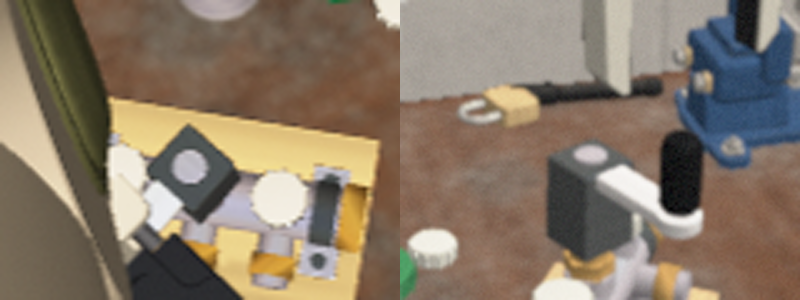

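The crank is still seated after winding, with its disc at crop (190,167) in the top view and the grip toward the robot. I'll go over the hub, grasp it and lift.

```bash

python3 -m inch '[[[0,0,-0.02],[-0.17,0.01,0],0],[[0,0,-0.02],[-0.343,0.021,0],0],[[0,0,-0.02],[-0.343,0.021,0],0],[[0,0,-0.02],[-0.343,0.021,0],0],[[0,0,-0.02],[-0.343,0.021,0.15],0],[[0,0,-0.02],[-0.343,0.021,0.3],0],[[0,0,-0.02],[-0.343,0.021,0.45],0],[[0,0,-0.02],[-0.343,0.021,0.57],0],[[0,0,-0.02],[-0.343,0.021,0.57],0],[[0,0,-0.02],[-0.343,0.021,0.57],0],[[0,0,-0.02],[-0.343,0.021,0.57],0]]' >/dev/null
python3 st.py .578 .204 .117
python3 -m inch '[[[0,0,0],[0,0,0],0.5],[[0,0,0],[0,0,0],0.55],[[0,0,0],[0,0,0],0.6],[[0,0,0],[0,0,0],0.65],[[0,0,0],[0,0,0],0.7],[[0,0,0],[0,0,0],1],[[0,0,0],[0,0,0],1],[[0,0,0],[0,0,0],1],[[0,0,0],[0,0,0],1],[[0,0,0],[0,0,0],1],[[0,0,0],[0,0,0],1]]' 40 >/dev/null
python3 st.py .578 .204 .117
```

```text
t 29.7833 p [0.5772 0.2044 0.117 ] yaw_y 48.10917086474273 F [1.0195 0.3097 1.1649] M [-0.0575 -0.0192  0.0005] w 0.9972729539211186 0.0 q [-34.6  34.6  14.6 112.5 -14.6  34.7  37.8]
shift [-0.0045  0.0012 -0.0001]
t 30.7 p [0.5772 0.204  0.1162] yaw_y 48.09376396612897 F [ 0.0961 -0.157   0.0251] M [0.0562 0.0241 0.006 ] w 0.36421367767860174 39.953089132905006 q [-34.5  34.7  14.6 112.5 -14.6  34.6  37.8]
shift [-0.0031  0.0028 -0.0041]
```

Gripped. Now I'll lift straight up gently, watching the forces.

```bash

python3 -m inch '[[[0,0,0],[0,0,-0.02],1],[[0,0,0],[0,0,-0.05],1],[[0,0,0],[0,0,-0.05],1],[[0,0,0],[0,0,-0.05],1]]' >/dev/null
python3 st.py
python3 -m inch '[[[0,0,0],[0,0,-0.05],1],[[0,0,0],[0,0,-0.1],1],[[0,0,0],[0,0,-0.2],1],[[0,0,0],[0,0,-0.3],1],[[0,0,0],[0,0,-0.35],1],[[0,0,0],[0,0,-0.35],1],[[0,0,0],[0,0,-0.35],1]]' >/dev/null
python3 st.py .585 -.045 .19
```

```text
t 31.0333 p [0.577  0.2039 0.1266] yaw_y 48.09317452924676 F [-0.0953  0.6601 -3.1981] M [ 0.0334 -0.0821  0.0214] w 0.36245777906010224 39.95165213942528 q [-34.8  33.8  15.  112.2 -14.3  35.8  37.6]
t 31.6167 p [0.5771 0.204  0.1967] yaw_y 48.10162910167502 F [-0.3685  0.0744 -3.766 ] M [-0.0783  0.0183  0.0152] w 0.3639868445013778 39.95159938931465 q [-36.7  28.8  17.5 109.  -12.   43.9  35.6]
shift [-0.861  -0.9003  0.0331]
```

```bash
python3 st.py .60 .02 .1 | tail -1
python3 -m inch '[[[0,0,0],[-0.1,-0.1,0],1],[[0,0,0],[-0.25,-0.2,0],1],[[0,0,0],[-0.4,-0.35,0],1],[[0,0,0],[-0.55,-0.5,0],1],[[0,0,0],[-0.7,-0.61,0],1],[[0,0,0],[-0.7,-0.61,0],1],[[0,0,0],[-0.7,-0.61,0.2],1],[[0,0,0],[-0.7,-0.61,0.4],1],[[0,0,0],[-0.7,-0.61,0.6],1],[[0,0,0],[-0.7,-0.61,0.6],1],[[0,0,0],[-0.7,-0.61,0.6],1]]' >/dev/null
python3 st.py .60 .02 .0166
python3 - <<'E'
from h import *
b=robot.capture("side");a=robot.capture("top")
f=lambda x:cv2.resize(x,(400,400),interpolation=cv2.INTER_CUBIC)
cv2.imwrite("pics/s1.png",np.hstack([f(a[206:236,254:284]),f(b[250:280,282:312])]))
E
```

```text
shift [-0.6997 -0.6088  0.4833]
t 32.5333 p [0.5979 0.0195 0.0741] yaw_y 48.07868520925871 F [ 0.7589 -0.0563 -3.3528] M [-0.0656 -0.0978 -0.0159] w 0.36327833998664155 39.95155580341816 q [-15.7  37.4  12.6 115.4 -15.8  29.2  56.4]
shift [-0.0073  0.0102  0.2876]
```

View pics/s1.png

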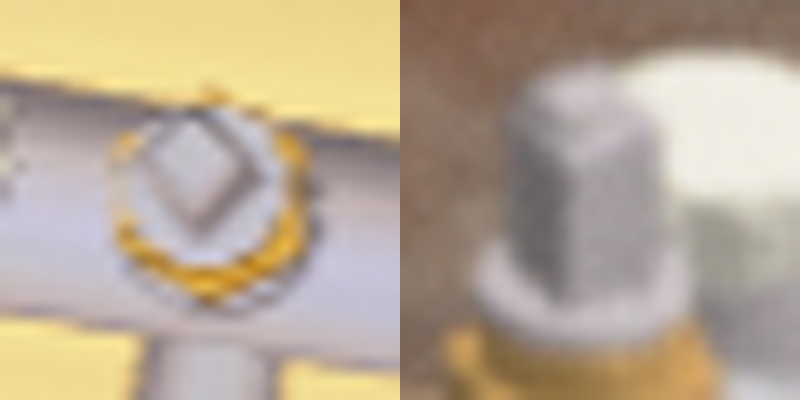

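The side view shows the bare spindle with its near edge at crop (568,230). By that its yaw is about 40–45° (mod 90), within a few degrees of one full turn from the nip. Now I'll set the crank down.

```bash

python3 -m inch '[[[0,0,0],[0,0,0.1],1],[[0,0,0],[0,0,0.2],1],[[0,0,0],[0,0,0.26],1],[[0,0,0],[0,0,0.27],1],[[0,0,0],[0,0,0.27],1],[[0,0,0],[0,0,0.27],1]]' >/dev/null
python3 st.py .60 .02 .0166
python3 -m inch '[[[0,0,0],[0,0,0.01],1],[[0,0,0],[0,0,0.018],1],[[0,0,0],[0,0,0.02],1],[[0,0,0],[0,0,0.02],1],[[0,0,0],[0,0,0.02],1]]' >/dev/null
python3 st.py .60 .02 .0166
```

```text
t 33.1333 p [0.6007 0.0196 0.0236] yaw_y 48.08894152691205 F [-0.6619 -0.2059 -3.8205] M [-0.0678 -0.0118 -0.0257] w 0.3601411304370269 39.95159346610308 q [-14.   41.7  10.1 116.4 -17.3  23.1  57.7]
shift [ 0.0037 -0.001   0.0352]
t 33.55 p [0.5998 0.0196 0.0184] yaw_y 48.09152034395295 F [ 1.024  -0.6891 -3.2934] M [-0.0393  0.035  -0.001 ] w 0.3649427297806591 39.95154909789562 q [-13.8  42.2   9.9 116.5 -17.4  22.6  57.8]
shift [0.0006 0.0019 0.0089]
```

```bash

python3 -m inch '[[[0,0,0],[0,0,0.006],1],[[0,0,0],[0,0,0.011],1],[[0,0,0],[0,0,0.012],1],[[0,0,0],[0,0,0.012],1],[[0,0,0],[0,0,0.012],1]]' >/dev/null
python3 st.py .60 .02 .0166
```

```text
t 33.9667 p [0.6    0.0196 0.0163] yaw_y 48.088420132264595 F [-2.1716  1.1844  4.9655] M [-0.054   0.506   0.0181] w 0.36553844960557713 39.95838676912996 q [-13.7  42.4   9.8 116.6 -17.5  22.4  57.9]
shift [ 0.0011  0.0016 -0.0016]
```

On the bench. I'll release, rise and check.

```bash

python3 -m inch '[[[0,0,0],[0,0,-0.005],0.5],[[0,0,0],[0,0,-0.005],0.3],[[0,0,0],[0,0,-0.005],0],[[0,0,0],[0,0,-0.005],0],[[0,0,0],[0,0,-0.005],0],[[0,0,0],[0,0,-0.005],0],[[0,0,0],[0,0,-0.005],0],[[0,0,0],[0,0,-0.1],0],[[0,0,0],[0,0,-0.3],0],[[0,0,0],[0,0,-0.5],0],[[0,0,0],[0,0,-0.7],0],[[0,0,0],[0,0,-0.9],0],[[0,0,0],[0,0,-0.9],0],[[0,0,0],[0,0,-0.9],0],[[0,0,0],[0,0,-0.9],0]]' >/dev/null
python3 st.py
python3 - <<'E'
from h import *
cv2.imwrite("pics/end.png",robot.capture("side"))
E
```

```text
t 35.2167 p [0.5994 0.0199 0.1956] yaw_y 48.11503643500713 F [-0.2235  0.9583 -0.3307] M [-0.0084  0.0397 -0.033 ] w 1.0005050998629208 0.0 q [-19.4  28.1  17.6 110.6 -12.   43.   53.2]
```

View pics/end.png

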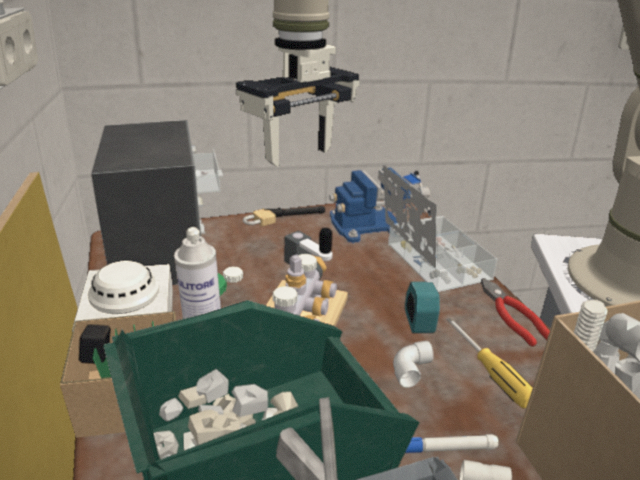

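The crank stands upright on the bench at about (305,243), clear of the gripper. The tape measure, elbow and can are where they were.

```bash
python3 -c "
from rig import robot
print(robot.job_done())"
```

```text
the job is handed in; nothing more can be done
None
```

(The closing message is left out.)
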